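# Slide the tool hanger round the bend of the rail

### The arm

A 6-joint arm with a two-finger parallel gripper is mounted at the origin on the work surface; the furniture and walls round the work are solid. World frame = base frame: x ahead of the robot, y to its left, z up, the work surface at z = 0. Lengths are in m, angles in rad, forces in N, time in s.
With the tool pointing down it reaches from about 0.425 to 1.125 m from the base axis. Payload 14.9 kg.
Tool frame: the origin (TCP) lies midway between the tips of the shut fingers; the grasp point (between the pads) lies ctrl.pinch_z behind it (ctrl.pinch_z is the distance from the TCP to the grasp point, in m); z points along the fingers, y is the line along which they close (so a half turn about z gives the same grasp; the last joint's range is limited). The gripper opens to 91 mm and grips with 3 to 60 N. Pads are 32 mm wide; open, the fingers measure 118 mm over their backs; the gripper's body (76 mm by 178 mm) begins 60 mm behind the grasp point.
Start: joints at [1.277, 0.379, 1.734, -0, 1.028, -0.033], TCP at [0.181, 0.676, 0.187] pointing down, gripper open.
Joint ranges: [-2.77, 2.77], [-0.74, 2.19], [0, 2.66], [-1.06, 4.2], [0.31, 2.87], [-3.08, 3.08]. Speed limits (rad/s): [1.89, 1.89, 2.39, 3.14, 3.14, 3.14].

### API

Orientations are given as a 3x3 rotation matrix whose columns are the frame's x, y, z axes.
In Python, from station import ctrl gives the robot as it stands. The module is installed in compiled form; this text tells all that it offers. Calls block until the motion is done:
- ctrl.reach(position, orientation): joint-space move of the TCP to a pose.
- ctrl.move_l(position, vel=0.15, ori=None, f_stop=None): straight line of the TCP; ori=None keeps the orientation; vel is the mean speed in m/s. With f_stop (N) it stops when the force on the tool has changed by that much, and returns True; else False.
- ctrl.move_j(angles): joint-space move.
- ctrl.gripper_open() and ctrl.close(grip_force=None): open the fingers fully, or close them until they stop; grip_force is the grip in N (None keeps the last).
- ctrl.sleep(seconds).
- ctrl.ik(position, orientation): joint angles nearest the present ones, or None.
- ctrl.observe(): the state.
- ctrl.get_image(name): name is "scene" or "top" or "wrist"; returns the picture (480x640x3 uint8, red, green, blue); there is no depth.
- ctrl.calibration(name): a dict with "K" (3x3 intrinsics, pixels), "rvec" (rotation vector, rad) and "tvec" (3), from world to camera coordinates, as OpenCV has them; the wrist camera has in their place "tool_from_camera" (4x4, takes a point from camera to tool coordinates, whose origin is the TCP and whose axes are the flange's). Camera axes: x right, y down, z forward; pixel columns grow to the right and rows downward; lengths in m; the calibration is good to about 2 mm. A picture is of the moment at which its call begins: read the wrist's pose just before it. calibration takes no time and is no camera call.
A pose or a line that the arm cannot do raises ctrl.Unreachable and nothing moves.
- ctrl.close_job(): hands the job in; it is judged then, once.
The state is a dict: "time": time; "joint_pos": joint angles; "qvel": joint speeds; "joint_torque": joint torques, N m; "ee_pos": TCP position; "tcp_rot": TCP orientation; "wrist_force": force on the tool from outside, world axes, zero at the start; "moment": the same for the moment, N m; "finger_gap": opening from 0.0 (shut) to 1.0 (fully open); "finger_force": force on a finger pad.
Only numpy, scipy, OpenCV 4.12 (cv2) and the standard library are available. Lean on these libraries where they do the work, as an engineer would, in place of code of your own. Each camera call takes 0.05 s, during which the arm holds its last target. There are 200 camera calls.

### The job

The drilled wooden tool hanger hangs on one leg of the bent steel rail. Slide it along the rod and round the bend, turning it with the rod so that it does not bind or get forced, until it is up against the stop collar on the other leg (at most a finger's width of gap), and let it hang there. Leave the plain steel ring that is parked behind it where it is.

Things in the scene. Friction and masses are not known exactly. Their poses are not given: they have to be found in the camera images.
- rail: Fixed bent steel rod, 8 mm thick, level, axis 160 mm up, on two posts with round feet. Origin: on the bench below the corner where the leg axes would cross; z up. Leg A: along +y, straight 26 to 187 mm from the corner; leg B: along (-0.866, -0.5, 0), from 26 mm, post at 175 mm. Between them a level 60 degree arc, centre-line radius 45 mm, centre (-45, 26) mm, joins both legs smoothly.
- stop_collar: Short dark steel collar with a small set screw on top, fixed on leg B: 28 mm diameter, 12 mm long. Origin: on the rod's axis, at the collar's face toward the bend (130 mm from the corner, 160 mm up). x points along leg B toward the bend, z up.
- hanger: Loose wooden block threaded on leg A: 24 mm along the rod, 30 mm across (flat cheeks to grip), 56 tall, steel J hook below (ends 55 mm under the origin); 80 g, slides easily. Bore 18 mm; binds if turned over 20 degrees from the rod. Origin: bore centre, 16 mm below the top, 5 mm below the rod's axis when hanging. x along the bore, toward the bend at the start, later toward the stop; z up.
- ring: Loose plain dark steel ring hanging on leg A behind the hanger, on the side away from the bend: 30 mm outer diameter, 18 mm bore, 12 mm long. Origin: its centre; x along its bore. Not to be moved.
Mind the look-alikes: they are no part of the job. What is meant by the hanger is not blue or purple, and is the larger of those in its own colour.

How it is judged:
At the end, for the whole second after the job is handed in: The hanger hangs upright (within 20 degrees) on leg B with at most 22 mm of gap between it and the stop collar, its bore along the rod (the play allows up to about 20 degrees), released and at rest; the ring is within 20 mm of where it was (x of hanger in the frame of stop_collar between 0.005 and 0.034 m and angle between the x axis of hanger and the x axis of stop_collar, either way round below 0.5 rad and angle between hanger's own z axis and vertical below 0.35 rad and linear speed of hanger below 0.03 m/s and distance of ring from where it was at the start of the episode below 0.02 m); the robot touches nothing.
It fails at once if the hanger is forced against the rail (over 40 N) (contact force between hanger and rail above 40 N).
It fails at once if the ring is moved more than 20 mm (distance of ring from where it was at the start of the episode above 0.02 m).
It also fails if it takes over 40 s, if anything falls off the work surface, if the arm or the gripper's body presses on something with over 40 N, if the wrist force passes 120 N, or if a joint passes its speed limit or range.

## Working session

There is one attempt and no reset: what is moved stays moved. The work goes in short steps, each a Python script; the robot and the scene stay as the last script left them, time stands still between calls to the robot, and variables do not carry over. Pictures are saved under pics/ and viewed, at most 10 in all, crops included, and the job is handed in when it is done.

```bash
mkdir -p pics; python3 - <<'E'
from station import ctrl
import cv2,json
for n in("scene","top"):
    im=ctrl.get_image(n); cv2.imwrite(f"pics/{n}0.png",im[:,:,::-1]); c=ctrl.calibration(n); print(n,{k:__import__('numpy').round(v,4).tolist() for k,v in c.items()})
print(ctrl.pinch_z,ctrl.observe())
E
```

```text
scene {'K': [[440.9261, 0.0, 318.5404], [0.0, 440.9261, 236.0203], [0.0, 0.0, 1.0]], 'rvec': [2.0228, -0.4727, 0.2797], 'tvec': [-0.2824, 0.2451, 0.6914]}
top {'K': [[505.8295, 0.0, 317.6056], [0.0, 505.8295, 253.5681], [0.0, 0.0, 1.0]], 'rvec': [2.1383, -2.1337, 0.2452], 'tvec': [0.1134, 0.4229, 0.9543]}
0.0188 {'time': 0.1, 'joint_pos': array([ 1.27671702e+00,  3.79362455e-01,  1.73471827e+00, -2.88418154e-05,
        1.02850532e+00, -3.33084287e-02]), 'qvel': array([ 0.00059615, -0.0019196 , -0.00112722,  0.00257368,  0.00040541,
       -0.00125791]), 'joint_torque': array([ 1.04495070e-03, -7.65037036e+01, -4.35301602e+01,  6.51326473e-02,
        3.97798559e-02, -1.20680340e-05]), 'ee_pos': array([0.18038502, 0.67596249, 0.18655147]), 'tcp_rot': array([[-9.66195353e-01,  2.57810918e-01, -2.64299334e-04],
       [ 2.57811054e-01,  9.66194878e-01, -9.57903100e-04],
       [ 8.40678473e-06, -9.93660814e-04, -9.99999506e-01]]), 'wrist_force': array([-0.33777908, -0.62360276, -0.42548087]), 'moment': array([-0.02779165, -0.02797009, -0.03903731]), 'finger_force': 0.0, 'finger_gap': 1.0033957113775869}
```

View pics/scene0.png

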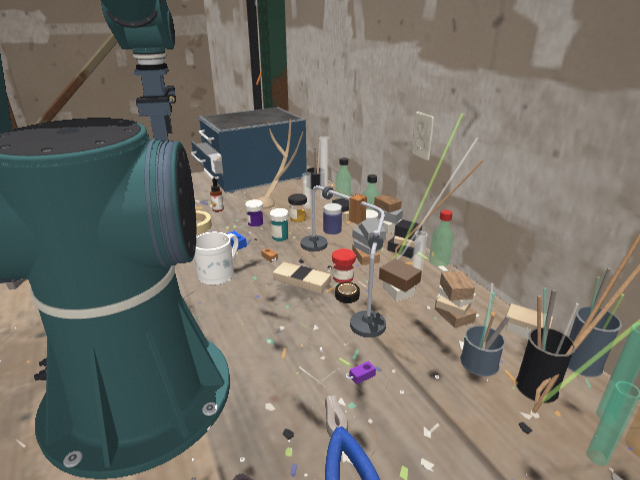

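View pics/top0.png

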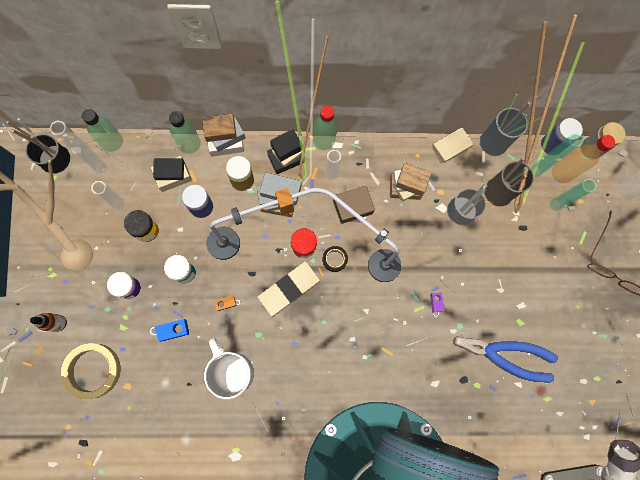

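The top view shows the rail from a foot at (222,242) to a foot at (384,265), with the bend near (318,188). Going from A to B turns 120° counter-clockwise, so leg A is the left one. That makes the dark ring at (236,215) the ring and the dark collar at (381,237) the stop.

Hanger candidates are the orange block on the rail (285,200), a small orange one on the bench (226,303), a blue one (172,330) and a purple one (437,301). The one at (285,200) fits: it is orange, the larger of the two orange ones, and threaded on leg A. I'll confirm it in a crop.

```bash
cat > h.py <<'E'
import numpy as np,cv2
from station import ctrl
def ray(n,px):
    c=ctrl.calibration(n);R=cv2.Rodrigues(np.array(c["rvec"],float))[0];t=np.array(c["tvec"],float).ravel()
    u=cv2.undistortPoints(np.array(px,float).reshape(-1,1,2),np.array(c["K"],float),None).reshape(-1,2)
    d=np.c_[u,np.ones(len(u))]@R; return -R.T@t,d
def plane(n,px,z):
    o,d=ray(n,px); return o+d*((z-o[2])/d[:,2])[:,None]
def proj(n,P):
    c=ctrl.calibration(n);return cv2.projectPoints(np.array(P,float).reshape(-1,3),np.array(c["rvec"],float),np.array(c["tvec"],float),np.array(c["K"],float),None)[0].reshape(-1,2)
E
python3 - <<'E'
from h import *
t=cv2.imread("pics/top0.png");s=cv2.imread("pics/scene0.png")
a=cv2.resize(t[170:290,200:410],None,fx=3.8,fy=3.8,interpolation=cv2.INTER_CUBIC)[:, :798]
cv2.imwrite("pics/ct.png",a)
b=cv2.resize(s[170:340,290:440],None,fx=3.5,fy=3.5,interpolation=cv2.INTER_CUBIC);cv2.imwrite("pics/cs.png",b)
for n,im in(("top",t),("scene",s)):
    h=cv2.cvtColor(im,cv2.COLOR_BGR2HSV);m=cv2.inRange(h,(6,150,90),(18,255,255))
    k,l,st,c=cv2.connectedComponentsWithStats(m)
    print(n,[(st[i].tolist(),c[i].round(1).tolist()) for i in range(1,k) if st[i,4]>60])
E
```

```text
top [([275, 188, 18, 27, 253], [283.6, 198.5]), ([215, 296, 21, 15, 184], [225.6, 302.6])]
scene []
```

View pics/ct.png

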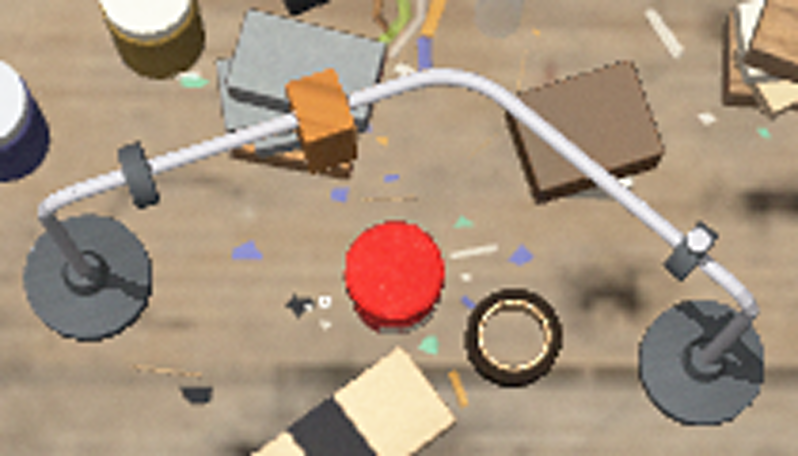

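View pics/cs.png

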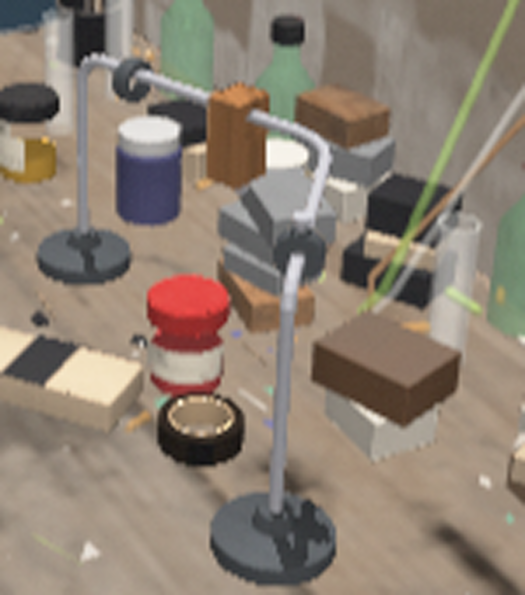

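The crop confirms it. The orange drilled block at crop (322,118) is threaded on the left leg, with the plain ring behind it at (138,175). The collar with its set screw is at (690,250) on the right leg. Next I'll fit the rail and locate the leaning sticks behind it.

```bash
cat >> h.py <<'E'
def tri(pt,ps):
    (o1,d1),(o2,d2)=ray("top",[pt]),ray("scene",[ps]);d1=d1[0];d2=d2[0]
    s=np.linalg.lstsq(np.c_[d1,-d2],o2-o1,rcond=None)[0]
    a,b=o1+d1*s[0],o2+d2*s[1];return (a+b)/2,np.linalg.norm(a-b)
E
python3 - <<'E'
from h import *
np.set_printoptions(precision=4,suppress=True)
t=cv2.imread("pics/top0.png")
g=cv2.cvtColor(t,cv2.COLOR_BGR2GRAY).astype(float)
def refine(p,q,skip=()):
    # weighted bright centroid across the rod between crop points p,q
    p=np.array(p)/3.8+[200,170]-.37;q=np.array(q)/3.8+[200,170]-.37
    d=(q-p)/np.linalg.norm(q-p);n=np.array([-d[1],d[0]]);out=[]
    hsv=cv2.cvtColor(t,cv2.COLOR_BGR2HSV).astype(np.float32)
    w0=np.clip(t[:,:,0].astype(np.float32)-100,0,None)*(hsv[:,:,1]<50)
    for k in np.linspace(0,1,30):
        off=np.linspace(-4,4,33);P=(p+(q-p)*k+off[:,None]*n).astype(np.float32)
        w=cv2.remap(w0,P[:,0].reshape(-1,1),P[:,1].reshape(-1,1),cv2.INTER_LINEAR).ravel()
        if w.sum()>100: out.append((P*w[:,None]).sum(0)/w.sum())
    return np.array(out)
L=[]
for p,q in(((165,165),(230,143)),((362,98),(395,87))),(((545,132),(665,233)),):
    pass
A=np.vstack([refine((165,165),(285,122)),refine((362,98),(395,87))]);B=refine((545,132),(665,233))
for nm,x in(("A",A),("B",B)):
    W=plane("top",x,.16)[:,:2];f=cv2.fitLine(W.astype(np.float32),cv2.DIST_HUBER,0,1e-4,1e-4).ravel();L.append(f)
    r=(W-f[2:])@np.array([-f[1],f[0]]);print(nm,f,np.degrees(np.arctan2(f[1],f[0])),"res",r.std())
c=np.linalg.solve(np.c_[L[0][:2],-L[1][:2]],L[1][2:]-L[0][2:]);corner=L[0][2:]+c[0]*L[0][:2];print("corner",corner)
C=lambda x,y:[x/3.8+200-.37,y/3.8+170-.37]; S=lambda x,y:[x/3.5+290-.36,y/3.5+170-.36]
for nm,p in(("ring",C(138,175)),("collar",C(690,252)),("hangertop",C(318,101)),("Aend",C(45,207)),("Bend",C(750,300))):
    w=plane("top",[p],.171 if nm=="hangertop" else .16)[0,:2];print(nm,w,np.linalg.norm(w-corner))
print("footA",plane("top",[C(88,278)],.0),"footB",plane("top",[C(701,363)],.0))
print("ringtri",tri(C(138,175),S(131,79)),"collar",tri(C(690,252),S(300,247)))
for nm,a,b in(("green",(305,180),(400,255)),("greentip",(278,0),(462,115)),("browntip",(326,38),(482,161)),("white",(313,20),(476,140))):print(nm,tri(a,b))
E
```

```text
Traceback (most recent call last):
ValueError: not enough values to unpack (expected 2, got 1)
```

```bash
python3 - <<'E'
from h import *
np.set_printoptions(precision=4,suppress=True)
t=cv2.imread("pics/top0.png")
hsv=cv2.cvtColor(t,cv2.COLOR_BGR2HSV)
w0=np.clip(t[:,:,0].astype(np.float32)-100,0,None)*(hsv[:,:,1]<50)
C=lambda x,y:[x/3.8+200-.37,y/3.8+170-.37]; S=lambda x,y:[x/3.5+290-.36,y/3.5+170-.36]
def refine(p,q):
    p=np.array(C(*p));q=np.array(C(*q))
    d=(q-p)/np.linalg.norm(q-p);n=np.array([-d[1],d[0]]);out=[]
    for k in np.linspace(0,1,30):
        P=(p+(q-p)*k+np.linspace(-4,4,33)[:,None]*n).astype(np.float32)
        w=cv2.remap(w0,P[:,0].reshape(-1,1),P[:,1].reshape(-1,1),cv2.INTER_LINEAR).ravel()
        if w.sum()>100: out.append((P*w[:,None]).sum(0)/w.sum())
    return np.array(out)
L=[]
A=np.vstack([refine((165,165),(285,122)),refine((362,98),(395,87))]);B=refine((545,132),(665,233))
for nm,x in(("A",A),("B",B)):
    W=plane("top",x,.16)[:,:2];f=cv2.fitLine(W.astype(np.float32),cv2.DIST_HUBER,0,1e-4,1e-4).ravel();L.append(f)
    r=(W-f[2:])@np.array([-f[1],f[0]]);print(nm,f,np.degrees(np.arctan2(f[1],f[0])),"res",r.std())
c=np.linalg.solve(np.c_[L[0][:2],-L[1][:2]],L[1][2:]-L[0][2:]);corner=L[0][2:]+c[0]*L[0][:2];print("corner",corner)
for nm,p in(("ring",C(138,175)),("collar",C(690,252)),("hangertop",C(318,101)),("Aend",C(45,207)),("Bend",C(750,300))):
    w=plane("top",[p],.171 if nm=="hangertop" else .16)[0,:2];print(nm,w,np.linalg.norm(w-corner))
print("footA",plane("top",[C(88,278)],.0),"footB",plane("top",[C(701,363)],.0))
print("ringtri",tri(C(138,175),S(131,79)),"collar",tri(C(690,252),S(300,247)))
for nm,a,b in(("green",(305,180),(400,255)),("greentip",(278,0),(462,115)),("browntip",(326,38),(482,161)),("white",(313,20),(476,140))):print(nm,tri(a,b))
E
```

```text
A [ 0.337  -0.9415  0.4895  0.1985] -70.30374 res 0.0004450425529111952
B [0.6468 0.7627 0.4684 0.0508] 49.699013 res 0.0003260793786381765
corner [0.5204 0.1122]
ring [0.4651 0.2604] 0.1581573015922626
collar [0.4308 0.008 ] 0.137391280404673
hangertop [0.4976 0.1784] 0.07000905093878365
Aend [0.4497 0.3019] 0.20247760178920338
Bend [ 0.4086 -0.0189] 0.17232453821456445
footA [[0.4515 0.3061 0.    ]] footB [[ 0.4069 -0.0229  0.    ]]
ringtri (array([0.4662, 0.2613, 0.154 ]), np.float64(0.001037653125616262)) collar (array([0.4312, 0.0079, 0.1623]), np.float64(0.0020013684318572643))
green (array([0.5857, 0.1369, 0.0204]), np.float64(0.011364589916026081))
greentip (array([0.7687, 0.1866, 0.3134]), np.float64(0.0046901159187157275))
browntip (array([0.7648, 0.1059, 0.2296]), np.float64(0.0014774612127647871))
white (array([0.766 , 0.1309, 0.2709]), np.float64(0.004313050239430142))
```

The legs fit at exactly 120° to each other, and the sticks are clear of the gripper. I'll move above the hanger and check from close up.

```bash
cat >> h.py <<'E'
corner=np.array([.5204,.1122]);uA=np.array([-.337,.9415]);uB=np.array([-.6468,-.7627])
def pose(s):
    """point on rod and tool x heading; s = arc length from bend start; negative on A (A distance=.026-s)"""
    hA=np.arctan2(uA[1],uA[0]);arc=.045*np.pi/3
    if s<=0: return corner+uA*(.026-s),hA
    if s>=arc: return corner+uB*(.026+s-arc),hA-np.pi/3
    c=corner+.026*(uA+uB)/np.linalg.norm(uA+uB)*2  # centre lies on the bisector, 52 mm off
    a=s/.045; r0=corner+uA*.026-c; R=np.array([[np.cos(a),np.sin(a)],[-np.sin(a),np.cos(a)]])
    return c+R@r0,hA-a
def rot(h): return np.array([[np.cos(h),np.sin(h),0],[np.sin(h),-np.cos(h),0],[0,0,-1.]])
E
python3 - <<'E'
from h import *
np.set_printoptions(precision=4,suppress=True)
for s in(-1e-6,1e-6,.0235,.04712,.04713):print(pose(s))
p,h=pose(.026-.070);R=rot(h)
o=ctrl.observe();ctrl.move_l(o["ee_pos"]+[0,0,.1])
print(ctrl.ik([*p,.25],R),ctrl.ik([*pose(.129)[0],.13],rot(pose(.129)[1])))
ctrl.reach([*p,.25],R);ctrl.sleep(.3)
o=ctrl.observe();im=ctrl.get_image("wrist");cv2.imwrite("pics/w1.png",im[:,:,::-1])
c=ctrl.calibration("wrist");np.savez("w1.npz",p=o["ee_pos"],R=o["tcp_rot"],T=c["tool_from_camera"],K=c["K"]);print(o["ee_pos"],o["time"],c["tool_from_camera"])
E
```

```text
(array([0.5116, 0.1367]), np.float64(1.9145265767981337))
(array([0.5116, 0.1367]), np.float64(1.9145043545759115))
(array([0.5136, 0.1135]), np.float64(1.3923043545759115))
(array([0.5036, 0.0924]), np.float64(0.8674154656870225))
(array([0.5036, 0.0924]), np.float64(0.867329025601536))
[ 0.3001  0.028   2.0375 -0.      1.0761 -0.0437] [ 0.0147  0.0681  2.253  -0.      0.8205  0.7182]
[0.4968 0.1784 0.25  ] 3.3333 [[-0.0005 -0.9554 -0.2954  0.0844]
 [ 1.     -0.0007  0.0007 -0.0007]
 [-0.0008 -0.2954  0.9554 -0.1978]
 [ 0.      0.      0.      1.    ]]
```

View pics/w1.png

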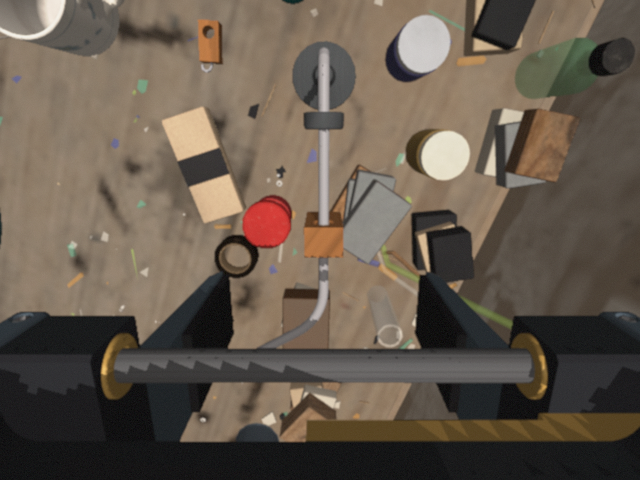

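The close view shows the orange hanger at (324,235) on the rod, the ring at (324,120), and the rod running straight up the image at column 324. I'll cast rays to check the hanger's position along and across the rod.

```bash
python3 - <<'E'
from h import *
np.set_printoptions(precision=4,suppress=True)
d=np.load("w1.npz");im=cv2.imread("pics/w1.png")
def wr(px,z):
    u=cv2.undistortPoints(np.array(px,float).reshape(-1,1,2),d["K"],None).reshape(-1,2)
    o=d["p"]+d["R"]@d["T"][:3,3];v=(np.c_[u,np.ones(len(u))]@d["T"][:3,:3].T)@d["R"].T
    P=o+v*((z-o[2])/v[:,2])[:,None];q=P[:,:2]-corner
    return np.c_[q@uA,q@np.array([-uA[1],uA[0]])]  # along A, across
h=cv2.cvtColor(im,cv2.COLOR_BGR2HSV);sub=cv2.inRange(h,(5,130,60),(18,255,255))[195:275,295:355]
ys,xs=np.nonzero(sub);print("bbox",xs.min()+295,xs.max()+295,ys.min()+195,ys.max()+195)
print("V profile col 312",h[205:265:2,312,2])
print("box corners z.171",wr([[xs.min()+295,ys.min()+195],[xs.max()+296,ys.min()+195],[324,ys.max()+196]],.171))
print("rod",wr([[324,150],[324,190],[323.5,265]],.16));print("ring",wr([[324,120]],.16))
E
```

```text
bbox 304 344 195 256
V profile col 312 [151 150 148 123  73  86  90  90  94  93  89 137 177 176 174 170 165 172
 178 183 183 184 182 181 178 155 122 143 139 140]
box corners z.171 [[ 0.1068  0.015 ]
 [ 0.1068 -0.015 ]
 [ 0.0587  0.0004]]
rod [[0.1382 0.0004]
 [0.1087 0.0004]
 [0.0481 0.0008]]
ring [[0.1592 0.0004]]
```

The wrist view agrees: hanger at 70.7 mm along A and 0.4 mm off axis. I'll grasp, lift 5 mm so the rod sits centred in the bore, and check.

```bash
python3 - <<'E'
from h import *
np.set_printoptions(precision=3,suppress=True)
p,h=pose(.026-.0707);p=p+.0004*np.array([-uA[1],uA[0]]);zt=.150-ctrl.pinch_z
print(ctrl.move_l([*p,zt+.03],.1,rot(h)),ctrl.move_l([*p,zt],.06,f_stop=6))
f0=ctrl.observe()["wrist_force"]
ctrl.close(12);ctrl.sleep(.2);o=ctrl.observe();print(o["finger_gap"]*91,o["finger_force"],o["wrist_force"]-f0,o["ee_pos"])
ctrl.move_l([*p,zt+.005],.03,f_stop=8);ctrl.sleep(.2)
o=ctrl.observe();print(o["wrist_force"]-f0,o["ee_pos"],o["time"])
np.save("f0.npy",f0)
cv2.imwrite("pics/s2.png",cv2.resize(ctrl.get_image("scene")[150:300,270:450,::-1],None,fx=4,fy=4,interpolation=cv2.INTER_CUBIC))
E
```

```text
False False
29.735547707090618 11.999807506799698 [-0.45  -0.027  0.674] [0.496 0.179 0.131]
[ 0.171  0.907 -1.013] [0.496 0.179 0.136] 6.75
```

View pics/s2.png

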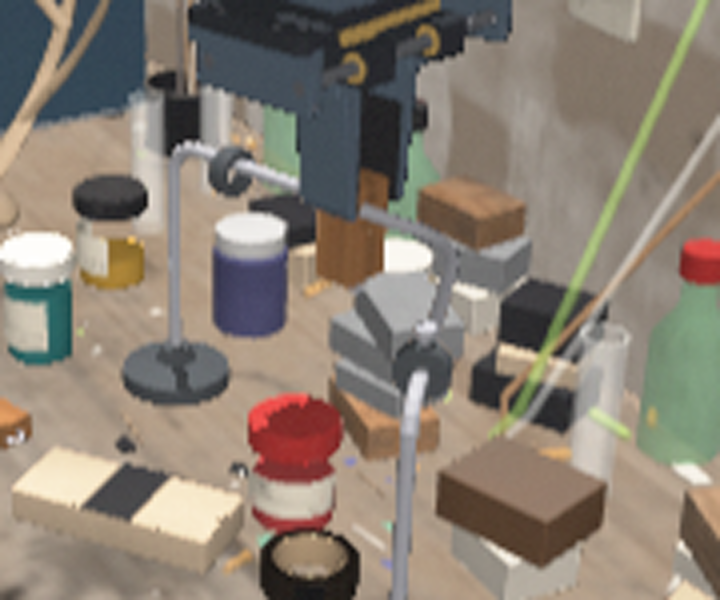

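The fingers hold the block's cheeks (gap 29.7 mm) and the ring is undisturbed. Now I'll follow the rod, watching the force at each step.

```bash
python3 - <<'E'
from h import *
np.set_printoptions(precision=2,suppress=True)
f0=np.load("f0.npy");z=.155-ctrl.pinch_z;arc=.045*np.pi/3
off=lambda h:.0004*np.array([-np.sin(h),np.cos(h)])
S=[(-.015,.06),(0,.04)]+[(arc*i/8,.03) for i in range(1,9)]+[(arc+.03,.05),(.1291,.04)]
for s,v in S:
    p,h=pose(s);p=p+off(h)
    st=ctrl.move_l([*p,z],v,rot(h),f_stop=10)
    o=ctrl.observe();print(round(s,3),st,o["wrist_force"]-f0,o["moment"],round(o["time"],1))
    if st or np.linalg.norm(o["wrist_force"]-f0)>9: break
im=ctrl.get_image("wrist");cv2.imwrite("pics/w3.png",im[:,:,::-1])
E
```

```text
-0.015 False [-0.72  0.48 -1.46] [-0.02  0.04  0.01] 7.4
0 False [-1.62  0.28 -0.65] [-0.04 -0.02 -0.04] 8.0
0.006 False [-0.99 -1.2  -1.51] [-0.07  0.03 -0.01] 8.3
0.012 False [-0.55 -0.2  -0.7 ] [-0.06  0.02  0.01] 8.7
0.018 False [-0.68 -0.57 -1.8 ] [-0.12  0.03 -0.  ] 9.0
0.024 False [-1.49 -0.5  -1.63] [-0.1   0.03  0.02] 9.3
0.029 False [-1.8   0.09 -0.46] [-0.07  0.07  0.04] 9.7
0.035 False [-1.28  0.99 -1.89] [-0.09  0.08  0.02] 10.0
0.041 False [-0.14 -0.04 -1.44] [-0.09  0.06  0.05] 10.4
0.047 False [-0.76 -0.05 -0.62] [-0.08  0.04  0.04] 10.7
0.077 False [-0.73  0.36 -1.64] [-0.1   0.12 -0.01] 11.4
0.129 False [-1.42  0.17  0.12] [-0.06  0.15  0.07] 12.9
```

View pics/w3.png

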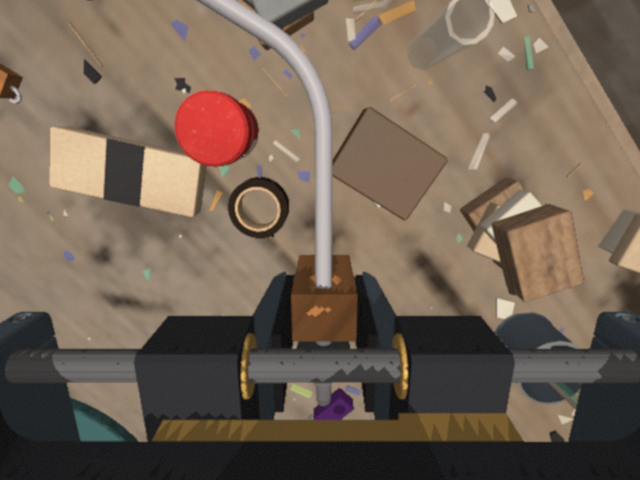

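No binding: forces stayed under 3 N. The hanger sits aligned on leg B at (324,300), with the collar just past it near (323,345). I'll lower it, release, retreat straight up and look.

```bash
python3 - <<'E'
from h import *
np.set_printoptions(precision=4,suppress=True)
o=ctrl.observe();p=o["ee_pos"].copy()
print(ctrl.move_l(p-[0,0,.0055],.02,f_stop=3));ctrl.sleep(.2)
ctrl.gripper_open();ctrl.sleep(.3)
p=ctrl.observe()["ee_pos"];ctrl.move_l(p+[0,0,.14],.12);ctrl.sleep(.5)
for n in("top","scene"):
    im=ctrl.get_image(n)[:,:,::-1];cv2.imwrite(f"pics/{n}4.png",im)
s=cv2.imread("pics/scene4.png")[170:340,290:440];t=cv2.imread("pics/top4.png")[170:290,200:410]
a=cv2.resize(s,(353,400),interpolation=cv2.INTER_CUBIC);b=cv2.resize(t,(440,251),interpolation=cv2.INTER_CUBIC)
c=np.zeros((400,793,3),np.uint8);c[:,:353]=a;c[:251,353:]=b;cv2.imwrite("pics/c4.png",c)
o=ctrl.observe();im=ctrl.get_image("wrist");cv2.imwrite("pics/w4.png",im[:,:,::-1]);print(o["time"],o["ee_pos"])
c=ctrl.calibration("wrist");np.savez("w4.npz",p=o["ee_pos"],R=o["tcp_rot"],T=c["tool_from_camera"],K=c["K"])
E
```

```text
True
16.7 [0.4501 0.0302 0.2709]
```

View pics/w4.png

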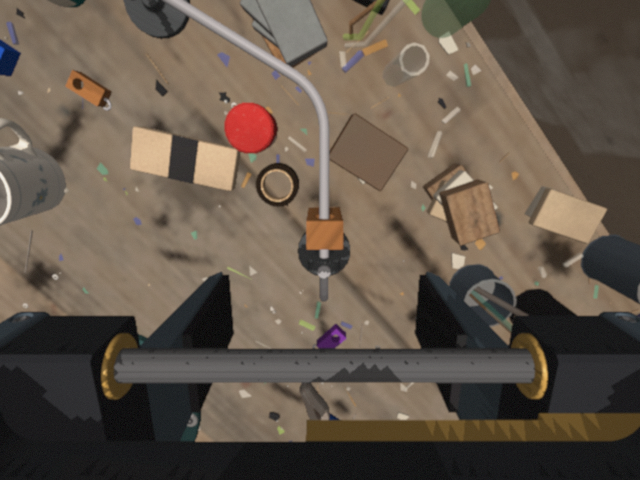

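View pics/c4.png

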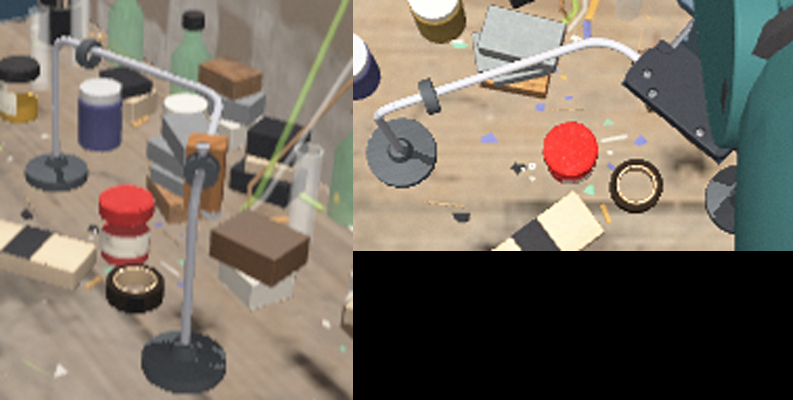

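The hanger hangs upright on leg B at (324,230), just in front of the collar (set screw near (324,272)). The ring is where it was. I'll measure the gap before handing in.

```bash
python3 - <<'E'
from h import *
np.set_printoptions(precision=4,suppress=True)
d=np.load("w4.npz");im=cv2.imread("pics/w4.png")
def wr(px,z):
    u=cv2.undistortPoints(np.array(px,float).reshape(-1,1,2),d["K"],None).reshape(-1,2)
    o=d["p"]+d["R"]@d["T"][:3,3];v=(np.c_[u,np.ones(len(u))]@d["T"][:3,:3].T)@d["R"].T
    P=o+v*((z-o[2])/v[:,2])[:,None];q=P[:,:2]-corner
    return np.c_[q@uB,q@np.array([-uB[1],uB[0]])]
h=cv2.cvtColor(im,cv2.COLOR_BGR2HSV)
print([(r,*h[r,312]) for r in range(204,292,3)])
print([(r,*h[r,324]) for r in range(240,300,3)])
for r in(220,249,272,280):print(r,wr([[324,r]],.171))
E
```

```text
[(204, np.uint8(16), np.uint8(77), np.uint8(126)), (207, np.uint8(14), np.uint8(94), np.uint8(111)), (210, np.uint8(14), np.uint8(161), np.uint8(90)), (213, np.uint8(14), np.uint8(155), np.uint8(89)), (216, np.uint8(13), np.uint8(150), np.uint8(90)), (219, np.uint8(13), np.uint8(158), np.uint8(95)), (222, np.uint8(13), np.uint8(159), np.uint8(170)), (225, np.uint8(13), np.uint8(158), np.uint8(170)), (228, np.uint8(13), np.uint8(157), np.uint8(169)), (231, np.uint8(13), np.uint8(159), np.uint8(164)), (234, np.uint8(13), np.uint8(156), np.uint8(165)), (237, np.uint8(13), np.uint8(159), np.uint8(172)), (240, np.uint8(13), np.uint8(158), np.uint8(177)), (243, np.uint8(13), np.uint8(158), np.uint8(176)), (246, np.uint8(13), np.uint8(155), np.uint8(174)), (249, np.uint8(13), np.uint8(148), np.uint8(136)), (252, np.uint8(120), np.uint8(6), np.uint8(45)), (255, np.uint8(120), np.uint8(6), np.uint8(41)), (258, np.uint8(15), np.uint8(11), np.uint8(45)), (261, np.uint8(75), np.uint8(10), np.uint8(49)), (264, np.uint8(45), np.uint8(13), np.uint8(40)), (267, np.uint8(0), np.uint8(6), np.uint8(44)
[... 786 characters left out ...]
np.uint8(55)), (264, np.uint8(10), np.uint8(13), np.uint8(60)), (267, np.uint8(6), np.uint8(12), np.uint8(107)), (270, np.uint8(9), np.uint8(17), np.uint8(107)), (273, np.uint8(4), np.uint8(11), np.uint8(180)), (276, np.uint8(3), np.uint8(12), np.uint8(186)), (279, np.uint8(6), np.uint8(12), np.uint8(110)), (282, np.uint8(0), np.uint8(10), np.uint8(104)), (285, np.uint8(13), np.uint8(17), np.uint8(105)), (288, np.uint8(10), np.uint8(15), np.uint8(101)), (291, np.uint8(6), np.uint8(13), np.uint8(100)), (294, np.uint8(12), np.uint8(13), np.uint8(100)), (297, np.uint8(6), np.uint8(14), np.uint8(89))]
220 [[ 0.0959 -0.0011]]
249 [[ 0.1204 -0.0011]]
272 [[ 0.1407 -0.0011]]
280 [[ 0.1479 -0.0011]]
```

The block spans 96–120 mm on leg B and the collar face is at 130 mm. The gap is about 10 mm, so it is good to hand in.

```bash
python3 - <<'E'
from station import ctrl
print(ctrl.close_job(),ctrl.observe()["time"])
E
```

```text
the job is handed in; nothing more can be done
the job is handed in; nothing more can be done
```

The job is handed in: the hanger hangs upright on leg B about 10 mm from the stop collar, released and clear of the gripper. The ring was left where it was.

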